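# Push the weighing screen's window up to its mark

### The arm

A 6-joint arm with a two-finger parallel gripper is mounted at the origin on the work surface. World frame = base frame: x ahead of the robot, y to its left, z up, the work surface at z = 0. Lengths are in m, angles in rad, forces in N, time in s.
With the tool pointing down it reaches from about 0.3 to 0.775 m from the base axis. Payload 14.6 kg.
Tool frame: the origin (TCP) lies at the very end of the fingers, on their centre line; the grasp point (between the pads) lies 19 mm behind it (ctrl.grasp_offset is the distance from the TCP to the grasp point, in m); x points along the fingers, y is the direction in which the jaws open and shut, and the axes are right-handed (so a half turn about x gives the same grasp; the last joint's range is limited). The gripper opens to 94 mm and grips with 3 to 60 N. Pads are 16 mm wide; open, the fingers measure 119 mm over their backs; the gripper's body (75 mm by 177 mm) begins 78 mm behind the grasp point.
Start: joints at [1.143, 0.3, 1.521, -0, 1.321, -0.067], TCP at [0.194, 0.515, 0.205] pointing down, gripper open.
Joint ranges: [-3.03, 3.03], [-0.79, 2.21], [0.23, 2.52], [-1.04, 4.18], [0, 3.07], [-2.55, 2.55]. Speed limits (rad/s): [2.22, 2.22, 2.57, 3.14, 3.14, 3.14].

### API

Orientations are given as [roll, pitch, yaw] about the fixed x, y, z axes, in that order (R = Rz(yaw) Ry(pitch) Rx(roll)).
In Python, from station import ctrl gives the robot as it stands. The module is installed in compiled form; this text tells all that it offers.
- The arm moves only by the tool send_rows, never from a script. Its argument "rows" is a list that holds one entry, the list of rows, each a list of 4 numbers: the shift along the world's x, y, z in mm, then the turn about the world's z in rad. A call has 1 to 12 rows; each row shifts and turns the commanded pose from where the row before left it; what a row does not reach is not made up. A row lasts 1/10 s, in which the tool goes at most 50 mm and 8.59 degrees, less where a joint would pass 70% of its speed; a pose out of reach is approached as far as the arm can. A call is refused whole if a number of a shift passes 50 or a number of a turn 0.15, either way. A call with a gripper value outside its range is refused whole. "grip" is the gripper's target within -1 to 1 (shut at 1, half-way at 0, fully open at -1), set as the call begins (left out, the last holds). The fingers move at their own pace and stop on an object; "newtons" is the grip in N (left out, the last holds). Time passes only in rows, so rows that do not move let the fingers close. It gives the time, the measured TCP pose, the force and the opening at its end, in the units of the state.
- ctrl.get_obs(): the state, without advancing time (a new reading comes with each control period).
- ctrl.camera(name): name is "side" or "top"; returns (picture, depth): 400x640x3 uint8, red, green, blue; 400x640 float32, m along the optical axis (not along the pixel's ray), 0 where there is no reading.
- ctrl.camera_params(name): a dict with "vertical_fov" (degrees; the focal length in pixels is half the picture's height over the tangent of half this angle, whatever the lens; pixels are square), "cx", "cy" (the principal point, pixels), "k1" (the pictures are not rectified: a ray, as slopes to the right and down, at radius r is drawn at 1 + k1 r^2 times it, then the intrinsics apply), "cam_to_world" (4x4, takes a point from camera to world coordinates). Camera axes: x right, y up, looking along -z (the intrinsics and any distortion apply to the point x, -y, -z); pixel columns grow to the right and rows downward; lengths in m; the calibration is good to about 2 mm. A picture is of the moment at which its call begins. camera_params takes no time and is no camera call.
- ctrl.hand_in(): hands the job in, once; it reports no verdict.
The state is a dict: "time_s": time; "qpos": joint angles; "joint_vel": joint speeds; "tau": joint torques, N m; "ee_pos": TCP position; "eef_rot": TCP orientation; "force": force on the tool from outside, world axes, zero at the start; "moment": the same for the moment, N m; "grip_width": finger opening in m.
Only numpy, scipy, OpenCV 4.12 (cv2) and the standard library are available. Lean on these libraries where they do the work, as an engineer would, in place of code of your own. Each camera call takes 0.05 s, during which the arm holds its last target.

### The job

Get the weighing screen ready for use: put the fingers under the lip of its counterweighted sliding window and push the window up smoothly until the pointer at the lip's end is level with the white line across the black plate on the post, then take the hand away and leave the window there. Only push from beneath: do not grip the lip or press on its black top cover, and leave the bottles, tin, spatula and beaker where they stand.

Things in the scene. Friction and masses are not known exactly. Their poses are not given: they have to be found in the camera images.
- screen: Fixed weighing screen. Grey base 55 tall, 450 wide, 10 before to 210 behind the window plane; two posts 30 square, 210 either side of the middle, and counterweight tube outside the left one; crossbar at 560-590; balance behind the window. Origin: on the bench, mid-width, at the window's front face. +x through the window away from the robot, +y left, z up; turned up to 0.25 rad about z.
- window (a joint): How far the clear window has been slid straight up, in m: 0 shut, 0.25 at the upper stop. Counterweighted: it stays where it is left; moving it slowly takes about 3 to 6 N. At 0 the window reaches from 63 to 306 above the bench.
- lip (a point): Middle of the lip's underside, below its rounded nose (radius 6). The lip is a level aluminium ledge along the window's foot, 360 wide, 10-12 thick, standing out 42 from the window's face towards the robot. This point is 36 before the face, 95 above the bench when shut, and rises with the window. The space below and before the lip is free down to the bench but for bystanders.
- lip_cover: Black rubber cover strip on top of the lip, 340 wide, 30 deep, 4 thick, part of the window, not to be touched. Origin: middle of its underside, 11 above lip and 15 behind it.
- pointer (a point): Free tip of the brass pointer, 6 thick, that stands out level from the right (-y) end of the lip, passes before the black plate and ends 25 beyond it. The point is on its centre line, 6 above lip, 295 to the right of the middle, 6 before the window's face; it rises with the window.
- mark: Black plate 44 wide and 36 tall on the outer side of the right (-y) post, with a white line 4 thick level across its middle. Fixed. Origin: the plate's centre, on the line. Its height differs from time to time (226 to 286 above the bench). Axes as those of the screen.
- amber_a: Bystander: amber glass bottle with white cap, 48 diameter, 105 tall, stands before the screen on its left (+y) side. Origin: the middle of its underside.
- amber_b: Bystander: amber glass bottle with white cap, 48 diameter, 105 tall, stands before the screen on its right (-y) side. Origin: the middle of its underside.
- flask: Bystander: aluminium bottle with white cap, 60 diameter, 160 tall, stands left of the screen. Origin: the middle of its underside.
- tin: Bystander: low aluminium tin, 60 diameter, 34 tall, stands on the bench before the middle of the window. Origin: the middle of its underside.
- spatula: Bystander: steel spatula 160 long lying flat on the bench right of the screen. Origin: its underside near the middle of its length.
- beaker: Bystander: white open beaker, 50 diameter, 60 tall, on the balance pan behind the window. Origin: the middle of its underside.
- vial: Bystander: small amber bottle, 32 diameter, 60 tall, on the tray behind the window. Origin: the middle of its underside.

How it is judged:
At the end, for the whole second after the job is handed in: The pointer's height is within 12 mm of the plate's line, with the window at rest and left to stand by itself (z of pointer in the frame of mark between -0.012 and 0.012 m and velocity of joint window between -0.01 and 0.01 m/s); the robot touches nothing.
It fails at once if the lip was gripped or its top cover touched (over 2 N) (contact force between any of the fingers, the arm and lip_cover above 2 N).
It fails at once if the window was flung up or down (faster than 0.5 m/s) (velocity of joint window above 0.5 m/s or velocity of joint window below -0.5 m/s).
It fails at once if a bystander was moved by more than 25 mm, lifted or tipped (distance of any of amber_a, amber_b, flask, tin, spatula, beaker, vial from where it was at the start of the episode above 0.025 m or angle between any of amber_a, amber_b, flask, tin, spatula, beaker, vial's own z axis and vertical above 0.35 rad).
It also fails if it takes over 42 s, if anything falls off the work surface, if the arm or the gripper's body presses on something with over 40 N, if the wrist force passes 120 N, or if a joint passes its speed limit or range.

## Working session

There is one attempt and no reset: what is moved stays moved. The work goes in short steps, Python scripts to look and compute and a tool call to move; the robot and the scene stay as the last step left them, time stands still between calls to the robot, and variables do not carry over. Pictures are saved under pics/ and viewed, and the job is handed in when it is done.

Besides the shell and the picture viewer there is one more tool, called after "Emit:" as name(argument=value, ...) on one line, values as JSON. send_rows: Moves the arm, as the interface text tells. Its arguments: {"type":"object","properties":{"rows":{"type":"array"},"grip":{"type":"number"},"newtons":{"type":"number"}},"required":["rows"]}

```bash
mkdir -p pics; cat > h.py <<'E'
import numpy as np,cv2
from station import ctrl
def cap(n,tag):
    im,d=ctrl.camera(n); cv2.imwrite(f'pics/{tag}.png',im[:,:,::-1]); np.savez(f'pics/{tag}.npz',im=im,d=d); return im,d
def world(n,u,v,d):
    p=ctrl.camera_params(n); f=200/np.tan(np.radians(p['vertical_fov'])/2)
    K=np.array([[f,0,p['cx']],[0,f,p['cy']],[0,0,1.]])
    q=cv2.undistortPoints(np.array([[[u,v]]],float),K,np.array([p['k1'],0,0,0.]))[0,0]
    return (np.array(p['cam_to_world'])@np.array([q[0]*d,-q[1]*d,-d,1]))[:3]
def at(n,tag,u,v,r=1):
    d=np.load(f'pics/{tag}.npz')['d'][v-r:v+r+1,u-r:u+r+1]; d=d[d>0]
    return world(n,u,v,np.median(d)) if len(d) else None
E
python3 - <<'E'
from h import *
np.set_printoptions(precision=4,suppress=True)
for n in('side','top'):
    cap(n,n+'0');print(ctrl.camera_params(n))
print(ctrl.get_obs())
E
```

```text
{'vertical_fov': 52.02294036847227, 'cx': 316.6482745752113, 'cy': 197.64570659795208, 'k1': 0.02590151091237145, 'cam_to_world': array([[-0.2406,  0.9163, -0.3201,  0.3511],
       [-0.9706, -0.2297,  0.0718,  0.0951],
       [-0.0077,  0.328 ,  0.9447,  1.1465],
       [ 0.    ,  0.    ,  0.    ,  1.    ]])}
{'vertical_fov': 57.76596733880729, 'cx': 316.59383440200014, 'cy': 200.29329125051163, 'k1': -0.07295149996163951, 'cam_to_world': array([[ 0.0141,  0.9923, -0.1228,  0.5311],
       [-0.9997,  0.0164,  0.0182,  0.0351],
       [ 0.02  ,  0.1226,  0.9923,  1.1864],
       [ 0.    ,  0.    ,  0.    ,  1.    ]])}
{'time_s': 0.1, 'qpos': array([ 1.1434,  0.3004,  1.5215, -0.    ,  1.3207, -0.0665]), 'joint_vel': array([ 0.0007, -0.0035, -0.0023,  0.0001,  0.0001, -0.0002]), 'tau': array([  0.0019, -53.2652, -35.3278,   0.0711,   0.0236,  -0.0001]), 'ee_pos': array([0.194 , 0.5144, 0.205 ]), 'eef_rot': array([-1.6315,  1.5698, -1.9923]), 'force': array([-0.6849,  0.0228,  0.5756]), 'moment': array([-0.0295, -0.0063, -0.0061]), 'grip_width': 0.09389679499899087}
```

View pics/side0.png

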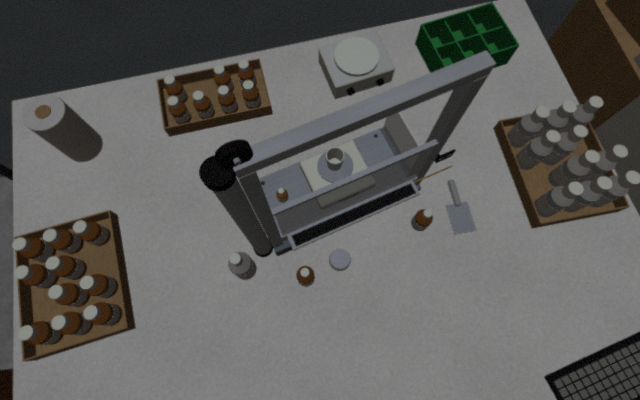

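View pics/top0.png

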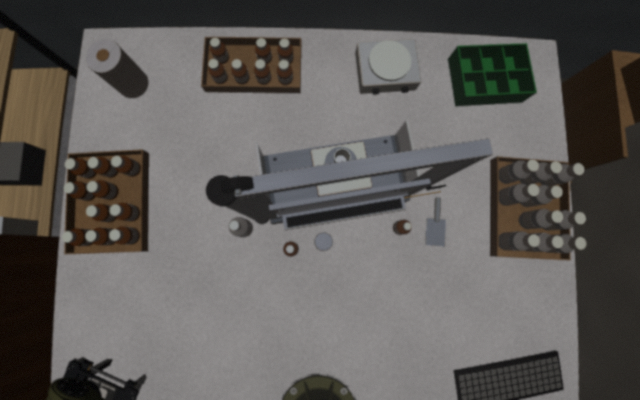

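```bash
python3 - <<'E'
from h import *
im=cv2.imread('pics/top0.png')
a=cv2.resize(im[330:400,30:190],None,fx=5,fy=5,interpolation=cv2.INTER_CUBIC)
cv2.imwrite('pics/g.png',cv2.convertScaleAbs(a,alpha=2.5))
im=cv2.imread('pics/side0.png')
a=cv2.resize(im[130:280,210:480],None,fx=2.9,fy=2.9,interpolation=cv2.INTER_CUBIC)
cv2.imwrite('pics/s.png',cv2.convertScaleAbs(a,alpha=1.6))
im=cv2.imread('pics/top0.png')
a=cv2.resize(im[120:260,200:460],None,fx=3,fy=3,interpolation=cv2.INTER_CUBIC)
cv2.imwrite('pics/t.png',cv2.convertScaleAbs(a,alpha=1.6))
E
```

```text
(no output)
```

View pics/g.png

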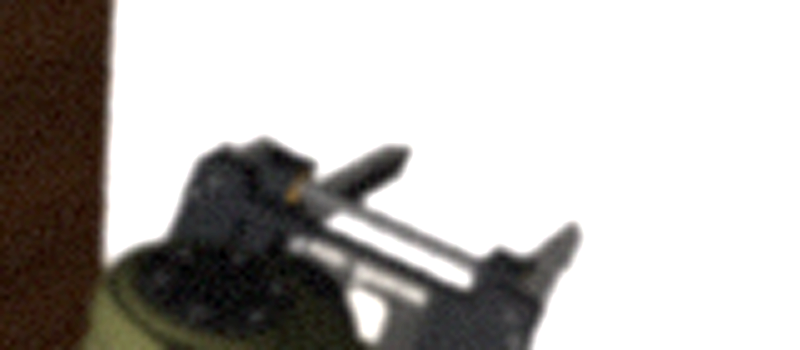

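View pics/s.png

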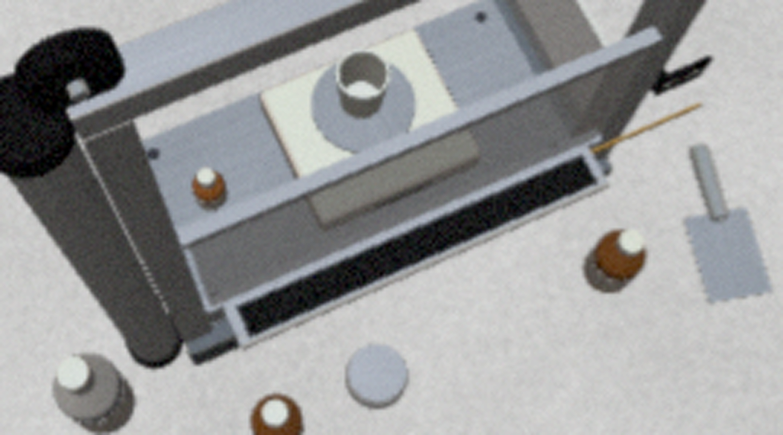

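View pics/t.png

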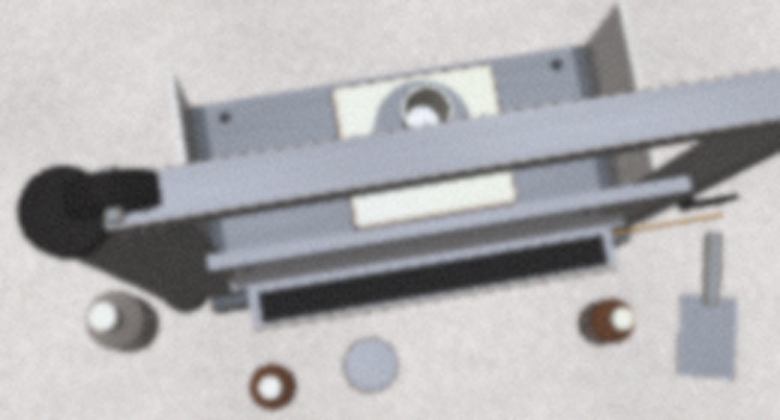

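```bash
python3 - <<'E'
from h import *
np.set_printoptions(precision=4,suppress=True)
s=2.9
def S(x,y):return int(round(210+x/s)),int(round(130+y/s))
for nm,x,y in [('lipL',238,338),('lipfrontmid',420,258),('lipR',605,182),('coverL',250,315),('coverR',590,170),('covmid',420,240),('ptip',700,105),('pmid',650,127),('plate',672,80),('plate2',690,70),('tin',376,375),('aa',275,412),('ab',630,242),('flask',73,372),('baseL',205,345),('sp',730,250)]:
    u,v=S(x,y); print(nm,u,v,at('side','side0',u,v,0 if nm[0]=='p' or nm.startswith('lip') else 1))
for nm,x,y in [('lipL',258,323),('lipR',613,264),('covmid',430,278),('ptip',720,215),('pmid',660,226),('plate',710,200),('tin',370,365),('aa',270,387),('ab',621,319),('flask',103,318)]:
    u,v=int(round(200+x/3)),int(round(120+y/3)); print(nm,u,v,at('top','top0',u,v,0 if nm[0]=='p' or nm.startswith('lip') else 1))
E
```

```text
lipL 292 247 [0.5801 0.1095 0.1419]
lipfrontmid 355 219 [ 0.612  -0.0622  0.1416]
lipR 419 193 [ 0.64   -0.2429  0.1394]
coverL 296 239 [0.5972 0.0953 0.1433]
coverR 413 189 [ 0.6534 -0.2304  0.1424]
covmid 355 213 [ 0.6268 -0.0663  0.1434]
ptip 451 166 [ 0.6925 -0.35    0.1378]
pmid 434 174 [ 0.7281 -0.3541 -0.0039]
plate 442 158 [ 0.6889 -0.2981  0.2239]
plate2 448 154 [ 0.69   -0.3094  0.2385]
tin 340 259 [ 0.5403 -0.0085  0.0356]
aa 305 272 [0.5176 0.0923 0.1069]
ab 427 213 [ 0.5912 -0.2568  0.1053]
flask 235 258 [0.5831 0.2493 0.1603]
baseL 281 249 [0.6023 0.1409 0.0528]
sp 462 216 [ 0.5818 -0.3857  0.0035]
lipL 286 228 [0.5788 0.1029 0.1405]
lipR 404 208 [ 0.6421 -0.2403  0.14  ]
covmid 343 213 [ 0.6245 -0.061   0.1424]
ptip 440 192 [ 0.7124 -0.3997  0.0031]
pmid 420 195 [ 0.6824 -0.291   0.1328]
plate 437 187 [ 0.6885 -0.3027  0.2458]
tin 323 242 [ 0.5412 -0.0081  0.0339]
aa 290 249 [0.5185 0.092  0.1039]
ab 407 226 [ 0.5915 -0.2581  0.1045]
flask 234 226 [0.5811 0.2488 0.1599]
```

```bash
python3 - <<'E'
from h import *
im=cv2.imread('pics/side0.png')
a=cv2.resize(im[135:205,405:475],None,fx=8,fy=8,interpolation=cv2.INTER_CUBIC)
cv2.imwrite('pics/p.png',cv2.convertScaleAbs(a,alpha=1.8))
E
```

```text
(no output)
```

View pics/p.png

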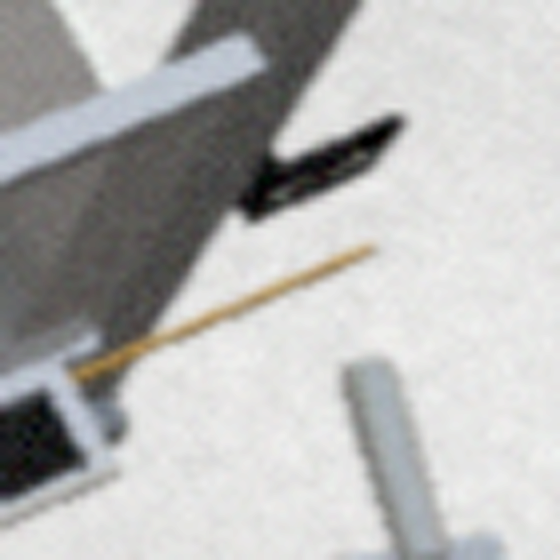

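Emit:
send_rows(rows=[[[14, 48, 0, 0], [14, 48, 0, 0], [14, 48, 0, 0], [14, 48, 0, 0], [14, 48, 0, 0], [14, 48, 0, 0], [14, 48, 0, 0]]], grip=1)

```text
time_s: 0.8
ee_pos: [0.2709, 0.7764, 0.2043]
eef_rot: [1.593, 1.561, 1.232]
force: [-0.2, -0.1, 1.3]
grip_width: 0.0415
```

```bash
python3 - <<'E'
from h import *
np.set_printoptions(precision=4,suppress=True)
print(ctrl.get_obs())
d=np.load('pics/side0.npz')['d']
for t,n in(('side0','side'),('top0','top')):
  im=np.load(f'pics/{t}.npz')['im'];d=np.load(f'pics/{t}.npz')['d']
  r=range(140,170) if n=='side' else range(178,200)
  for v in r:
    for u in (range(434,458) if n=='side' else range(424,450)):
      if d[v,u]>0:
        p=world(n,u,v,d[v,u])
        if .18<p[2]<.32 and p[1]<-.275: print(n,u,v,p,im[v,u])
E
```

```text
{'time_s': 0.8, 'qpos': array([ 1.1904,  1.0709,  0.2964,  0.0004,  1.7644, -0.0194]), 'joint_vel': array([ 0.033 ,  1.0465, -1.7987,  0.0055,  0.634 ,  0.0369]), 'tau': array([  0.241 , -97.2093, -26.4042,   0.0621,  -0.9873,  -0.087 ]), 'ee_pos': array([0.2709, 0.7764, 0.2043]), 'eef_rot': array([1.5933, 1.5609, 1.2324]), 'force': array([-0.1889, -0.1159,  1.2776]), 'moment': array([-0.0068,  0.054 ,  0.018 ]), 'grip_width': 0.04149845676893718}
side 445 142 [ 0.6902 -0.278   0.317 ] [74 71 72]
side 444 143 [ 0.69   -0.2768  0.3131] [63 62 63]
side 445 143 [ 0.6896 -0.2791  0.3127] [99 97 96]
side 443 144 [ 0.6903 -0.2761  0.3078] [50 48 48]
side 444 144 [ 0.6904 -0.279   0.3063] [83 83 82]
side 443 145 [ 0.69   -0.2775  0.3028] [75 76 75]
side 444 145 [ 0.6905 -0.2809  0.3   ] [105 107 105]
side 442 146 [ 0.6891 -0.2755  0.3005] [61 61 59]
side 443 146 [ 0.6901 -0.2794  0.2966] [ 99 100 100]
side 441 147 [ 0.6899 -0.2754  0.2938] [52 51 50]
side 441 148 [ 0.69   -0.2772  0.2876] [64 64 64]
side 440 149 [ 0.6903 -0.2766  0.282 ] [51 50 50]
side 454 149 [ 0.6963 -0.3246  0.2458] [72
[... 9161 characters left out ...]
 [58 57 56]
top 433 188 [ 0.6869 -0.2943  0.2383] [61 60 59]
top 434 188 [ 0.6877 -0.2988  0.2333] [65 64 64]
top 435 188 [ 0.6882 -0.3025  0.2307] [75 75 73]
top 436 188 [ 0.6892 -0.3072  0.2253] [83 82 81]
top 437 188 [ 0.6903 -0.3125  0.2184] [90 88 88]
top 438 188 [ 0.6906 -0.3158  0.2169] [92 91 89]
top 426 189 [ 0.6872 -0.2821  0.2169] [83 82 81]
top 427 189 [ 0.6866 -0.2834  0.2213] [63 62 61]
top 428 189 [ 0.6849 -0.2826  0.2322] [57 56 56]
top 429 189 [ 0.6858 -0.2872  0.2267] [64 63 61]
top 430 189 [ 0.6858 -0.2898  0.2273] [78 77 77]
top 431 189 [ 0.6873 -0.2957  0.2182] [87 85 85]
top 432 189 [ 0.688  -0.2998  0.2143] [93 90 90]
top 426 190 [ 0.6846 -0.2823  0.216 ] [112 109 109]
```

Emit:
send_rows(rows=[[[14, 48, 0, 0], [14, 48, 0, 0], [14, 48, 0, 0]]])

```text
time_s: 1.1
ee_pos: [0.276, 0.813, 0.1698]
eef_rot: [1.603, 1.482, 1.242]
force: [1.2, 0.3, 0.4]
grip_width: 0.0172
```

```bash
python3 - <<'E'
from h import *
np.set_printoptions(precision=4,suppress=True)
print(ctrl.get_obs())
E
```

```text
{'time_s': 1.1, 'qpos': array([ 1.1997,  1.1463,  0.2366,  0.0038,  1.6702, -0.0098]), 'joint_vel': array([ 0.0272,  0.1089, -0.0157,  0.0084, -0.4194,  0.0278]), 'tau': array([ -0.2375, -89.8807, -35.6135,   0.0589,   0.7287,  -0.0484]), 'ee_pos': array([0.276 , 0.813 , 0.1698]), 'eef_rot': array([1.6027, 1.4822, 1.242 ]), 'force': array([1.2079, 0.2825, 0.3602]), 'moment': array([ 0.0142, -0.0096,  0.0195]), 'grip_width': 0.017170203785322555}
```

Emit:
send_rows(rows=[[[14, 48, 0, 0], [14, 48, 0, 0], [14, 48, 0, 0], [14, 48, 0, 0]]])

```text
time_s: 1.5
ee_pos: [0.2818, 0.8543, 0.1344]
eef_rot: [1.606, 1.365, 1.246]
force: [-0.7, 0.2, -0.5]
grip_width: 0.0007
```

Emit:
send_rows(rows=[[[-7, -24, 0, 0], [-7, -24, 0, 0], [0, 0, 0, 0]]])

```text
time_s: 1.8
ee_pos: [0.2694, 0.8117, 0.1324]
eef_rot: [1.608, 1.373, 1.247]
force: [0.2, 0.6, 0.3]
grip_width: 0.0005
```

```bash
python3 - <<'E'
from h import *
np.set_printoptions(precision=4,suppress=True)
print(ctrl.get_obs())
E
```

```text
{'time_s': 1.8, 'qpos': array([ 1.205 ,  0.9927,  0.6101,  0.0085,  1.3412, -0.0062]), 'joint_vel': array([ 0.0005,  0.0679, -0.2493,  0.0011,  0.0705,  0.004 ]), 'tau': array([ -0.0322, -93.4068, -33.1356,   0.0975,  -1.6673,  -0.0341]), 'ee_pos': array([0.2694, 0.8117, 0.1324]), 'eef_rot': array([1.6076, 1.373 , 1.2469]), 'force': array([0.16  , 0.5696, 0.3335]), 'moment': array([-0.1228, -0.0154,  0.0486]), 'grip_width': 0.00045376339028107486}
```

Emit:
send_rows(rows=[[[12, 36, 30, 0], [12, 36, 30, 0], [12, 36, 30, 0], [12, 36, 30, 0], [12, 36, 30, 0], [12, 36, 30, 0], [12, 36, 30, 0], [12, 36, 30, 0]]])

```text
time_s: 2.6
ee_pos: [0.2861, 0.8603, 0.2853]
eef_rot: [1.608, 1.18, 1.247]
force: [0.5, 0.2, 0.5]
grip_width: 0.0004
```

Tilting works and persists; continue.

Emit:
send_rows(rows=[[[12, 36, 30, 0], [12, 36, 30, 0], [12, 36, 30, 0], [12, 36, 30, 0], [12, 36, 30, 0], [12, 36, 30, 0], [12, 36, 30, 0], [12, 36, 30, 0]]])

```text
time_s: 3.4
ee_pos: [0.2918, 0.8765, 0.3924]
eef_rot: [1.609, 0.959, 1.248]
force: [-0.4, -1.2, -0.3]
grip_width: 0.0007
```

Emit:
send_rows(rows=[[[14, 44, 15, 0], [14, 44, 15, 0], [14, 44, 15, 0], [14, 44, 15, 0], [14, 44, 15, 0], [14, 44, 15, 0], [14, 44, 15, 0], [14, 44, 15, 0]]])

```text
time_s: 4.2
ee_pos: [0.3103, 0.9449, 0.3759]
eef_rot: [1.61, 0.738, 1.249]
force: [-0.5, -0.0, 0.2]
grip_width: 0.0007
```

Emit:
send_rows(rows=[[[14, 44, 20, 0], [14, 44, 20, 0], [14, 44, 20, 0], [14, 44, 20, 0], [14, 44, 20, 0], [14, 44, 20, 0]]])

```text
time_s: 4.8
ee_pos: [0.3184, 0.9758, 0.3961]
eef_rot: [1.611, 0.579, 1.251]
force: [-0.7, -0.1, 0.7]
grip_width: 0.0006
```

```bash
python3 - <<'E'
from h import *
np.set_printoptions(precision=4,suppress=True)
print(ctrl.get_obs())
E
```

```text
{'time_s': 4.8, 'qpos': array([ 1.211 ,  1.0186,  0.2355,  0.0427,  0.8967, -0.0087]), 'joint_vel': array([ 0.0032,  0.0271,  0.0013,  0.0162, -0.2816, -0.0072]), 'tau': array([ -0.0264, -90.5746, -38.8285,   0.1241,  -1.6514,   0.0814]), 'ee_pos': array([0.3184, 0.9758, 0.3961]), 'eef_rot': array([1.6106, 0.5792, 1.2508]), 'force': array([-0.7248, -0.12  ,  0.6559]), 'moment': array([-0.3665,  0.0978, -0.0167]), 'grip_width': 0.0005920120886745333}
```

Emit:
send_rows(rows=[[[-15, -46, -2, 0], [-15, -46, -2, 0], [-15, -46, -2, 0], [-15, -46, -2, 0], [-15, -46, -2, 0], [-15, -46, -2, 0], [-15, -46, -2, 0], [-15, -46, -2, 0], [-15, -46, -2, 0], [-15, -46, -2, 0], [-15, -46, -2, 0], [0, 0, 0, 0]]])

```text
time_s: 6.0
ee_pos: [0.1774, 0.5435, 0.3828]
eef_rot: [1.61, 0.578, 1.252]
force: [-0.2, 1.3, -0.5]
grip_width: 0.0003
```

```bash
python3 - <<'E'
from h import *
np.set_printoptions(precision=4,suppress=True)
print(ctrl.get_obs())
o=ctrl.get_obs()['ee_pos']
a0=np.arctan2(o[1],o[0]);r0=np.hypot(o[0],o[1])
a=np.linspace(a0,-.149,13);r=np.linspace(r0,.49,13)
P=np.c_[r*np.cos(a),r*np.sin(a)]*1000
print(np.diff(P,axis=0).round())
E
```

```text
{'time_s': 6.0, 'qpos': array([ 1.1512, -0.2236,  1.9374,  0.197 ,  0.4444, -0.1939]), 'joint_vel': array([ 0.0046,  0.1226, -0.1286, -0.0182, -0.0256,  0.0235]), 'tau': array([ -0.0099, -29.6881, -34.2785,   0.5514,  -1.7165,  -0.2962]), 'ee_pos': array([0.1774, 0.5435, 0.3828]), 'eef_rot': array([1.6102, 0.5775, 1.2518]), 'force': array([-0.2108,  1.2795, -0.5428]), 'moment': array([-0.3477,  0.0992,  0.0237]), 'grip_width': 0.0002971573784331693}
[[ 59. -31.]
 [ 55. -37.]
 [ 49. -43.]
 [ 43. -48.]
 [ 37. -52.]
 [ 30. -55.]
 [ 23. -58.]
 [ 16. -59.]
 [  9. -60.]
 [  2. -60.]
 [ -5. -59.]
 [-12. -57.]]
```

```bash
cat > k.py <<'E'
import numpy as np
from scipy.optimize import least_squares
D=np.array([[.3004,1.5215,1.3207,.5498,.205],[1.0709,.2964,1.7644,.8223,.2043],[1.1463,.2366,1.6702,.8586,.1698],[.9927,.6101,1.3412,.8552,.1324],[1.0186,.2355,.8967,1.0264,.3961],[-.2236,1.9374,.4444,.5717,.3828]])
A=[];b=[]
for j2,j3,j5,r,z in D:
    s=j2+j3;t=s+j5
    A.append([1,0,np.sin(j2),np.sin(s),np.cos(s),np.sin(t)]);b.append(r)
    A.append([0,1,np.cos(j2),np.cos(s),-np.sin(s),np.cos(t)]);b.append(z)
x,res,rk,sv=np.linalg.lstsq(np.array(A),np.array(b),rcond=None)
def fk(j2,j3,j5):
    s=j2+j3;t=s+j5
    return np.array([np.array([1,0,np.sin(j2),np.sin(s),np.cos(s),np.sin(t)])@x,np.array([0,1,np.cos(j2),np.cos(s),-np.sin(s),np.cos(t)])@x])
def ik(r,z,p,g=(0.3,1.5,1)):
    f=lambda q:[*(fk(*q)-[r,z]),.3*(sum(q)-np.pi/2-p)]
    o=least_squares(f,g); return o.x,o.cost
if __name__=='__main__':
    print(x,res,rk,np.abs(np.array(A)@x-b).max())
    for p in(.58,.7,.8,.9,1.0,1.1):
        for r,z in((.52,.09),(.63,.09),(.63,.2)): print(p,r,z,*ik(r,z,p))
E
python3 k.py
```

```text
[0.00284863 0.22096988 0.42390714 0.44561781 0.03830763 0.27254426] [2.81638621e-06] 6 0.0009450441327295556
0.58 0.52 0.09 [ 0.19843169  2.37973272 -0.42736808] 1.58895776139052e-19
0.58 0.63 0.09 [ 0.37781641  2.10417734 -0.33119742] 2.7373246009725747e-24
0.58 0.63 0.2 [ 0.14146962  2.05280991 -0.0434832 ] 1.621064199754414e-17
0.7 0.52 0.09 [ 0.15171329  2.32540164 -0.20631861] 1.7989965278402515e-24
0.7 0.63 0.09 [ 0.34907926  2.04821735 -0.12650029] 6.638709792437957e-29
0.7 0.63 0.2 [0.13860532 1.98123782 0.15095319] 1.2128519812637225e-20
0.8 0.52 0.09 [ 0.13260708  2.27170532 -0.03351607] 1.4584326371001937e-28
0.8 0.63 0.09 [0.33941353 1.99279814 0.03858466] 3.1970702019360925e-17
0.8 0.63 0.2 [0.14885496 1.91503287 0.3069085 ] 1.2368666120550401e-23
0.9 0.52 0.09 [0.12927129 2.21199244 0.1295326 ] 3.834640632014914e-17
0.9 0.63 0.09 [0.34178249 1.93057218 0.19844166] 2.1867688424658415e-19
0.9 0.63 0.2 [0.169199   1.84384062 0.45775671] 3.763423481436704e-27
1.0 0.52 0.09 [0.13936502 2.1475505  0.2838808 ] 3.553602812185527e-19
1.0 0.63 0.09 [0.35503137 1.86252539 0.35323957] 1.196479554876812e-21
1.0 0.63 0.2 [0.19836202 1.76842106 0.60401324] 2.467012328694292e-16
1.1 0.52 0.09 [0.16067328 2.07943141 0.43069163] 4.317070565286125e-21
1.1 0.63 0.09 [0.37793665 1.78950222 0.50335745] 5.892061896694575e-24
1.1 0.63 0.2 [0.23517487 1.68939436 0.7462271 ] 4.182706680659501e-19
```

```bash
python3 - <<'E'
from k import *
np.set_printoptions(precision=3,suppress=True)
for z in(.38,.3,.25):
  for r in(.5,.45,.4,.35): print(z,r,ik(r,z,.58)[0],ik(r,z,.9)[0])
E
```

```text
0.38 0.5 [-0.415  2.079  0.487] [-0.283  1.845  0.908]
0.38 0.45 [-0.56   2.159  0.552] [-0.411  1.932  0.95 ]
0.38 0.4 [-0.715  2.226  0.64 ] [-0.544  2.007  1.008]
0.38 0.35 [-0.879  2.279  0.751] [-0.683  2.07   1.083]
0.3 0.5 [-0.348  2.223  0.276] [-0.247  2.     0.717]
0.3 0.45 [-0.504  2.314  0.341] [-0.382  2.094  0.758]
0.3 0.4 [-0.68   2.393  0.437] [-0.528  2.178  0.82 ]
0.3 0.35 [-0.878  2.458  0.571] [-0.685  2.25   0.906]
0.25 0.5 [-0.274  2.298  0.126] [-0.201  2.083  0.589]
0.25 0.45 [-0.432  2.397  0.186] [-0.339  2.183  0.626]
0.25 0.4 [-0.618  2.486  0.283] [-0.491  2.274  0.688]
0.25 0.35 [-0.84   2.561  0.43 ] [-0.66   2.353  0.778]
```

Emit:
send_rows(rows=[[[-12, -38, 0, 0], [-12, -38, 0, 0], [-12, -38, 0, 0], [-12, -38, 0, 0], [-9, -28, 0, 0], [-6, -19, 0, 0], [-6, -19, 0, 0], [-6, -19, 0, 0], [0, 0, 0, 0]]])

```text
time_s: 6.9
ee_pos: [0.1197, 0.3566, 0.3832]
eef_rot: [1.611, 0.601, 1.252]
force: [-0.4, 0.0, -0.3]
grip_width: 0.0007
```

```bash
python3 - <<'E'
from h import *
np.set_printoptions(precision=4,suppress=True)
print(ctrl.get_obs())
E
```

```text
{'time_s': 6.9, 'qpos': array([ 0.9969, -0.7876,  2.2323,  0.3056,  0.7661, -0.3303]), 'joint_vel': array([ 0.0029, -0.0041,  0.0134,  0.0042, -0.0098, -0.0009]), 'tau': array([ -0.2442,   3.2368, -39.7226,   0.5925,  -1.8263,   0.0682]), 'ee_pos': array([0.1197, 0.3566, 0.3832]), 'eef_rot': array([1.6107, 0.6008, 1.2525]), 'force': array([-0.4152,  0.0416, -0.2798]), 'moment': array([-0.3035,  0.0624, -0.0256]), 'grip_width': 0.0007079829669600549}
```

Continue pulling inward at the limit to tilt down.

Emit:
send_rows(rows=[[[-14, -40, 0, 0], [-14, -40, 0, 0], [-14, -40, 0, 0], [-14, -40, 0, 0], [-14, -40, 0, 0], [-14, -40, 0, 0]]])

```text
time_s: 7.5
ee_pos: [0.1092, 0.3365, 0.4003]
eef_rot: [1.612, 0.714, 1.254]
force: [-0.2, 0.5, -1.0]
grip_width: 0.0006
```

Emit:
send_rows(rows=[[[-14, -40, -10, 0], [-14, -40, -10, 0], [-14, -40, -10, 0], [-14, -40, -10, 0], [-14, -40, -10, 0], [-14, -40, -10, 0], [-14, -40, -10, 0], [-14, -40, -10, 0]]])

```text
time_s: 8.3
ee_pos: [0.0452, 0.3112, 0.3485]
eef_rot: [1.57, 0.878, 1.197]
force: [0.2, 0.2, -0.1]
grip_width: 0.0007
```

```bash
python3 - <<'E'
from h import *
np.set_printoptions(precision=4,suppress=True)
print(ctrl.get_obs())
o=ctrl.get_obs()['ee_pos']
a0=np.arctan2(o[1],o[0]);r0=np.hypot(o[0],o[1])
a=np.linspace(a0,-.149,13);r=np.linspace(r0,.48,13)
P=np.c_[r*np.cos(a),r*np.sin(a)]*1000
print(np.diff(P,axis=0).round())
E
```

```text
{'time_s': 8.3, 'qpos': array([ 1.4453, -0.7887,  2.1869, -0.1796,  1.073 ,  0.279 ]), 'joint_vel': array([ 1.3312, -0.0023,  0.0992, -1.0523,  0.2727,  1.5401]), 'tau': array([-12.1659,   4.2482, -39.8822,   2.1697,  -2.3979,  -3.8104]), 'ee_pos': array([0.0452, 0.3112, 0.3485]), 'eef_rot': array([1.5705, 0.8782, 1.1969]), 'force': array([ 0.2376,  0.1616, -0.1201]), 'moment': array([-0.2114,  0.0957, -0.0768]), 'grip_width': 0.0006674759634760802}
[[ 44.   5.]
 [ 46.  -2.]
 [ 47.  -9.]
 [ 47. -16.]
 [ 46. -23.]
 [ 44. -30.]
 [ 40. -37.]
 [ 36. -44.]
 [ 30. -50.]
 [ 24. -55.]
 [ 17. -60.]
 [  9. -63.]]
```

Emit:
send_rows(rows=[[[10, 20, 0, -0.08], [35, 10, 0, -0.08], [42, 0, 0, -0.08], [44, -8, 0, -0.08], [44, -14, 0, -0.08], [42, -22, 0, -0.08], [40, -28, 0, -0.08], [36, -32, 0, -0.08], [32, -36, 0, -0.08], [26, -40, 0, -0.08], [22, -42, 0, -0.08], [16, -44, 0, -0.08]]])

```text
time_s: 9.5
ee_pos: [0.4346, 0.0738, 0.3484]
eef_rot: [1.572, 0.879, 0.237]
force: [-0.1, 0.1, -0.0]
grip_width: 0.0004
```

Emit:
send_rows(rows=[[[10, -40, 0, 0], [8, -40, 0, 0], [6, -40, 0, 0], [2, -30, 0, 0], [0, 0, 0, 0]]])

```text
time_s: 10.0
ee_pos: [0.4601, -0.0771, 0.3479]
eef_rot: [1.574, 0.88, 0.238]
force: [-1.1, 0.5, -0.3]
grip_width: 0.0007
```

```bash
python3 - <<'E'
from h import *
np.set_printoptions(precision=4,suppress=True)
print(ctrl.get_obs())
cap('side','side1')
E
```

```text
{'time_s': 10.0, 'qpos': array([-0.4993, -0.314 ,  1.9461,  0.5249,  1.0262, -0.8986]), 'joint_vel': array([ 0.0867, -0.0368,  0.0225, -0.0414, -0.0251,  0.101 ]), 'tau': array([ -3.1552, -18.1034, -39.2903,   1.8775,  -0.6326,  -1.5647]), 'ee_pos': array([ 0.4601, -0.0771,  0.3479]), 'eef_rot': array([1.5743, 0.8796, 0.2381]), 'force': array([-1.1368,  0.4614, -0.3026]), 'moment': array([-0.0856,  0.3522,  0.057 ]), 'grip_width': 0.0006699761957520529}
```

View pics/side1.png

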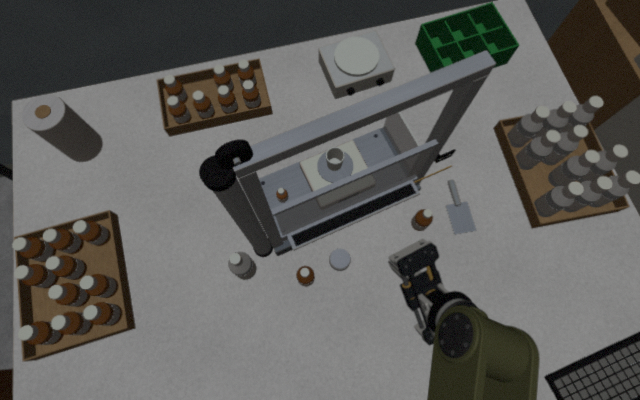

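Emit:
send_rows(rows=[[[9, 0, -31, -0.008], [9, 0, -31, -0.008], [9, 0, -31, -0.008], [9, 0, -31, -0.008], [9, 0, -31, -0.008], [9, 0, -31, -0.008], [9, 0, -31, -0.008], [9, 0, -31, -0.008], [0, 0, 0, 0]]])

```text
time_s: 10.95
ee_pos: [0.5308, -0.0719, 0.0974]
eef_rot: [1.578, 0.883, 0.183]
force: [-0.5, 1.2, 1.5]
grip_width: 0.0006
```

```bash
python3 - <<'E'
from h import *
np.set_printoptions(precision=4,suppress=True)
print(ctrl.get_obs())
cap('top','top2')
im=cv2.imread('pics/top2.png')
a=cv2.resize(im[180:330,220:460],None,fx=3.2,fy=3.2,interpolation=cv2.INTER_CUBIC)
cv2.imwrite('pics/t2.png',cv2.convertScaleAbs(a,alpha=1.6))
E
```

```text
{'time_s': 10.95, 'qpos': array([-0.3752,  0.1716,  2.1415,  1.0222,  0.4052, -1.4267]), 'joint_vel': array([-0.0194, -0.0981, -0.0319, -0.1595,  0.0736,  0.1609]), 'tau': array([  0.065 , -32.6885, -26.4117,   3.2454,  -1.3891,  -2.5725]), 'ee_pos': array([ 0.5308, -0.0719,  0.0974]), 'eef_rot': array([1.5779, 0.8831, 0.1833]), 'force': array([-0.4586,  1.208 ,  1.5397]), 'moment': array([-0.1196,  0.3186,  0.0368]), 'grip_width': 0.0005700545827778012}
```

View pics/t2.png

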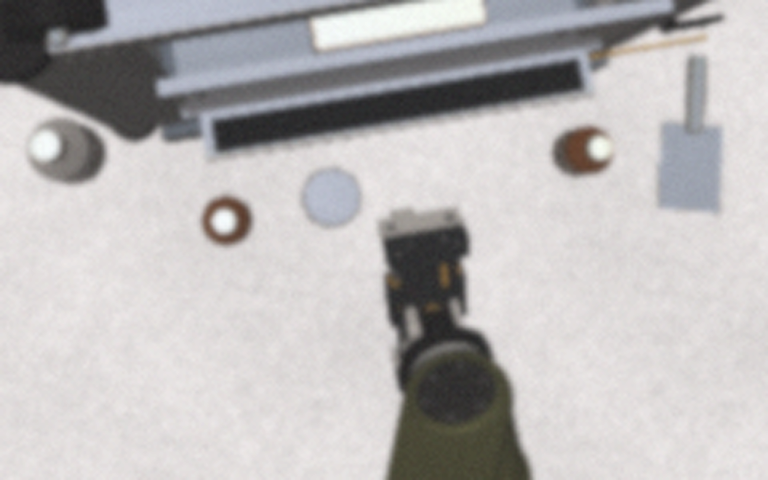

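```bash
python3 - <<'E'
from h import *
np.set_printoptions(precision=4,suppress=True)
c,s=np.cos(.172),np.sin(.172)
for (u,v) in [(345,248),(350,246),(355,247),(360,246),(363,248)]:
    p=at('top','top2',u,v,0); q=p-[.617,-.065,0]; print(u,v,p, c*q[0]+s*q[1], -s*q[0]+c*q[1])
im=np.load('pics/top2.npz');d=im['d']
best=[]
for v in range(238,280):
  for u in range(335,372):
    if d[v,u]>0:
      p=world('top',u,v,d[v,u])
      if p[2]>.12: q=p-[.617,-.065,0]; best.append((c*q[0]+s*q[1],p[2],u,v))
best.sort(reverse=True); print(best[:12])
E
```

```text
345 248 [ 0.5245 -0.0594  0.2237] -0.09015202538647685 0.02138820626019291
350 246 [ 0.5297 -0.0976  0.0002] -0.09161494248339509 -0.017162233330853698
355 247 [ 0.5275 -0.0855  0.2266] -0.09170915864320653 -0.004877666378537135
360 246 [ 0.5303 -0.0987  0.2272] -0.09122028948545725 -0.018312797327516152
363 248 [ 0.5251 -0.1059  0.2322] -0.09750053562529136 -0.024546996975078908
[(np.float64(-0.0878635216381263), np.float64(0.22642278700721807), 352, 246), (np.float64(-0.08788981651451533), np.float64(0.22250774400166173), 358, 245), (np.float64(-0.08794069614338962), np.float64(0.2256989403838765), 346, 247), (np.float64(-0.08799607749037104), np.float64(0.22625579785959016), 340, 248), (np.float64(-0.0883475172978766), np.float64(0.2235208436791256), 353, 246), (np.float64(-0.08836035348608505), np.float64(0.22573061456715215), 347, 247), (np.float64(-0.08872135156228896), np.float64(0.2232900753905902), 360, 245), (np.float64(-0.08873684403238687), np.float64(0.22503733994153363), 354, 246), (np.float64(-0.08878077918689638), np.float64(0.22573642698404595), 348, 247), (np.float64(-0.0888527858276298), np.float64(0.2254114553146348), 342, 248), (np.float64(-0.08904695594486697), np.float64(0.22769225308540053), 361, 245), (np.float64(-0.08915414354284361), np.float64(0.22526137496210108), 355, 246)]
```

Emit:
send_rows(rows=[[[0, 0, -10, 0], [12, 2, -2, 0], [14, 2, 0, 0], [14, 2, 0, 0], [14, 2, 0, 0], [14, 2, 0, 0], [12, 2, 0, 0], [11, 2, 0, 0], [0, 0, 0, 0]]])

```text
time_s: 11.9
ee_pos: [0.624, -0.0594, 0.0903]
eef_rot: [1.572, 0.877, 0.178]
force: [-0.6, 0.6, -2.8]
grip_width: 0.0006
```

```bash
python3 - <<'E'
from h import *
np.set_printoptions(precision=4,suppress=True)
print(ctrl.get_obs())
cap('side','side3')
im=cv2.imread('pics/side3.png')
a=cv2.resize(im[130:330,260:500],None,fx=3,fy=3,interpolation=cv2.INTER_CUBIC)
cv2.imwrite('pics/s3.png',cv2.convertScaleAbs(a,alpha=1.6))
E
```

```text
{'time_s': 11.9, 'qpos': array([-0.2752,  0.3527,  1.9225,  0.9186,  0.3598, -1.2431]), 'joint_vel': array([-0.0053, -0.0136,  0.0126,  0.033 , -0.0054, -0.0319]), 'tau': array([  0.0977, -49.8344, -29.9803,   0.4406,  -0.6984,   0.4629]), 'ee_pos': array([ 0.624 , -0.0594,  0.0903]), 'eef_rot': array([1.5722, 0.8771, 0.1778]), 'force': array([-0.6187,  0.5656, -2.78  ]), 'moment': array([-0.1936,  0.806 ,  0.0436]), 'grip_width': 0.000625082452251668}
```

View pics/s3.png

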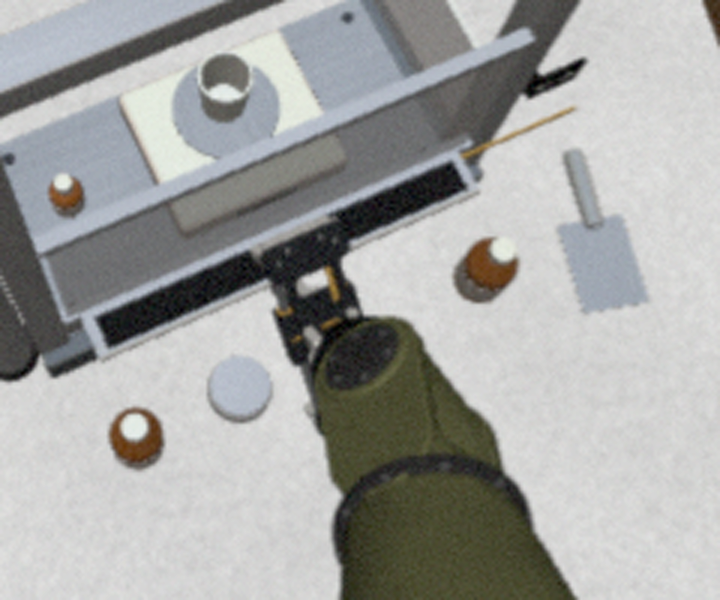

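Emit:
send_rows(rows=[[[0, 0, 3, 0], [0, 0, 3, 0], [0, 0, 4, 0], [0, 0, 4, 0], [0, 0, 4, 0], [0, 0, 4, 0]]])

```text
time_s: 12.55
ee_pos: [0.6231, -0.0603, 0.1116]
eef_rot: [1.572, 0.877, 0.177]
force: [-2.1, 2.8, -4.1]
grip_width: 0.0005
```

Emit:
send_rows(rows=[[[0, 0, 5, 0], [0, 0, 5, 0], [0, 0, 5, 0], [0, 0, 5, 0]]])

```text
time_s: 12.95
ee_pos: [0.6231, -0.0604, 0.1316]
eef_rot: [1.572, 0.877, 0.176]
force: [-2.9, 1.6, -5.4]
grip_width: 0.0007
```

```bash
cat > lip.py <<'E'
from h import *
import sys
np.set_printoptions(precision=4,suppress=True)
def cover(tag):
    im=np.load(f'pics/{tag}.npz')['im'].astype(int);d=np.load(f'pics/{tag}.npz')['d']
    c,s=np.cos(.172),np.sin(.172);z=[];zp=[]
    for v in range(110,290):
        for u in range(270,475):
            if d[v,u]<=0: continue
            p=world('side',u,v,d[v,u]);q=p-[.617,-.065,0];xs=c*q[0]+s*q[1];ys=-s*q[0]+c*q[1]
            if im[v,u].max()<45 and .006<xs<.024 and .06<abs(ys)<.16 and .1<p[2]<.32:z.append((p[2],np.sign(ys)))
            r,g,b=im[v,u]
            if r-b>25 and .02<xs<.04 and -.30<ys<-.19 and p[2]>.1:zp.append((p[2],u,v))
    z=np.array(z);zl=np.median(z[z[:,1]>0,0]);zr=np.median(z[z[:,1]<0,0]) if (z[:,1]<0).any() else None
    return zl,zr,len(z),[float(round(a[0],4)) for a in zp]
if __name__=='__main__':
    print(ctrl.get_obs())
    print('init',cover('side0'))
    cap('side',sys.argv[1]); print(cover(sys.argv[1]))
E
python3 lip.py side4
```

```text
{'time_s': 12.95, 'qpos': array([-0.2771,  0.2783,  1.9009,  0.7469,  0.425 , -1.058 ]), 'joint_vel': array([ 0.0011, -0.0834, -0.0332, -0.1774,  0.0855,  0.1933]), 'tau': array([ -0.8446, -48.8363, -33.4227,   1.346 ,  -1.9037,  -0.3103]), 'ee_pos': array([ 0.6231, -0.0604,  0.1316]), 'eef_rot': array([1.5722, 0.8773, 0.1765]), 'force': array([-2.9237,  1.5973, -5.4172]), 'moment': array([-0.052 ,  1.088 ,  0.2367]), 'grip_width': 0.0007058802010245439}Traceback (most recent call last):
  File "lip.py", line 18, in <module>
    print('init',cover('side0'))
                 ~~~~~^^^^^^^^^
  File "lip.py", line 10, in cover
    p=world('side',u,v,d[v,u]);q=p-[.617,-.065,0];xs=c*q[0]+s*q[1];ys=-s*q[0]+c*q[1]
  File "h.py", line 6, in world
    p=ctrl.camera_params(n); f=200/np.tan(np.radians(p['vertical_fov'])/2)
ValueError: time passes only in moves, steps and waits
```

```bash
sed -i 's/^def world/_P={}\ndef gp(n):\n    if n not in _P: _P[n]=ctrl.camera_params(n)\n    return _P[n]\ndef world/; s/p=ctrl.camera_params(n); f/p=gp(n); f/' h.py; python3 lip.py side4
```

```text
{'time_s': 12.95, 'qpos': array([-0.2771,  0.2783,  1.9009,  0.7469,  0.425 , -1.058 ]), 'joint_vel': array([ 0.0011, -0.0834, -0.0332, -0.1774,  0.0855,  0.1933]), 'tau': array([ -0.8446, -48.8363, -33.4227,   1.346 ,  -1.9037,  -0.3103]), 'ee_pos': array([ 0.6231, -0.0604,  0.1316]), 'eef_rot': array([1.5722, 0.8773, 0.1765]), 'force': array([-2.9237,  1.5973, -5.4172]), 'moment': array([-0.052 ,  1.088 ,  0.2367]), 'grip_width': 0.0007058802010245439}
init (np.float64(0.1430096213788586), np.float64(0.14246175782912118), 471, [0.1359, 0.1371, 0.1348, 0.1364, 0.1399, 0.136, 0.1403, 0.1341, 0.1372, 0.1359, 0.1351, 0.1395, 0.1353, 0.1408, 0.1337, 0.1339, 0.1407, 0.1369, 0.1346, 0.1396, 0.1387, 0.1385, 0.137, 0.1379, 0.1368, 0.1378, 0.1344, 0.1373, 0.1404, 0.1334, 0.1371, 0.1357, 0.1372, 0.1084, 0.1348, 0.1376, 0.1402, 0.134, 0.1385, 0.1331, 0.1382, 0.1406, 0.1359, 0.1328])
(np.float64(0.18274462602417085), np.float64(0.18266405524235785), 494, [0.1767, 0.1774, 0.1797, 0.1791, 0.1772, 0.1778, 0.178, 0.1758, 0.1777, 0.1745, 0.1769, 0.1766, 0.1725, 0.1758, 0.1815, 0.1793, 0.175, 0.1752, 0.1723, 0.1775, 0.1795, 0.1748, 0.1774, 0.178, 0.176, 0.179, 0.1777, 0.1758, 0.175, 0.1807, 0.1794, 0.1799, 0.1784, 0.177, 0.1744, 0.178, 0.179, 0.174, 0.1748, 0.1517, 0.1773, 0.1769, 0.1801, 0.1785, 0.1772, 0.1748, 0.1782, 0.1787, 0.1793, 0.178, 0.1767, 0.1307, 0.1755, 0.1745, 0.1273, 0.1308])
```

Emit:
send_rows(rows=[[[0, 0, 5, 0], [0, 0, 5, 0], [0, 0, 5, 0], [0, 0, 5, 0], [0, 0, 5, 0], [0, 0, 5, 0], [0, 0, 5, 0], [0, 0, 5, 0], [0, 0, 4, 0], [0, 0, 3, 0], [0, 0, 0, 0]]])

```text
time_s: 14.1
ee_pos: [0.6232, -0.0604, 0.1791]
eef_rot: [1.571, 0.877, 0.176]
force: [-7.9, 0.6, -0.4]
grip_width: 0.0004
```

```bash
python3 lip.py side5; python3 - <<'E'
from h import *
im=cv2.imread('pics/side5.png')
a=cv2.resize(im[125:185,400:480],None,fx=9,fy=9,interpolation=cv2.INTER_CUBIC)
cv2.imwrite('pics/p5.png',cv2.convertScaleAbs(a,alpha=2))
E
```

```text
{'time_s': 14.1, 'qpos': array([-0.2772,  0.2053,  1.8627,  0.6097,  0.5112, -0.9045]), 'joint_vel': array([-0.0014,  0.0029,  0.    ,  0.0075, -0.0075, -0.0078]), 'tau': array([  0.3647, -45.4193, -36.2651,   1.0252,  -2.0466,   0.2243]), 'ee_pos': array([ 0.6232, -0.0604,  0.1791]), 'eef_rot': array([1.5715, 0.8765, 0.1759]), 'force': array([-7.9227,  0.624 , -0.3518]), 'moment': array([-0.0973,  1.2693,  0.1497]), 'grip_width': 0.00040141939721582715}
init (np.float64(0.1430096213788586), np.float64(0.14246175782912118), 471, [0.1359, 0.1371, 0.1348, 0.1364, 0.1399, 0.136, 0.1403, 0.1341, 0.1372, 0.1359, 0.1351, 0.1395, 0.1353, 0.1408, 0.1337, 0.1339, 0.1407, 0.1369, 0.1346, 0.1396, 0.1387, 0.1385, 0.137, 0.1379, 0.1368, 0.1378, 0.1344, 0.1373, 0.1404, 0.1334, 0.1371, 0.1357, 0.1372, 0.1084, 0.1348, 0.1376, 0.1402, 0.134, 0.1385, 0.1331, 0.1382, 0.1406, 0.1359, 0.1328])
(np.float64(0.23022396186268768), np.float64(0.23025428062550168), 543, [0.2239, 0.225, 0.2243, 0.2259, 0.2259, 0.2225, 0.2236, 0.225, 0.2262, 0.2245, 0.2197, 0.2272, 0.2248, 0.2268, 0.2258, 0.2196, 0.229, 0.2257, 0.2257, 0.2249, 0.2254, 0.2224, 0.224, 0.2252, 0.223, 0.225, 0.2247, 0.2253, 0.2225, 0.2263, 0.2233, 0.2201, 0.2257, 0.2244, 0.2221, 0.2219, 0.2267, 0.223, 0.2239, 0.2262, 0.2246, 0.2229, 0.2265, 0.2229, 0.2274, 0.222, 0.2253, 0.2251, 0.2239, 0.2205, 0.2233, 0.2234, 0.2221, 0.1984, 0.2261, 0.2263, 0.2262, 0.2207, 0.2023, 0.2248, 0.2242, 0.2255, 0.2225, 0.2243, 0.2239, 0.219, 0.223, 0.182])
```

View pics/p5.png

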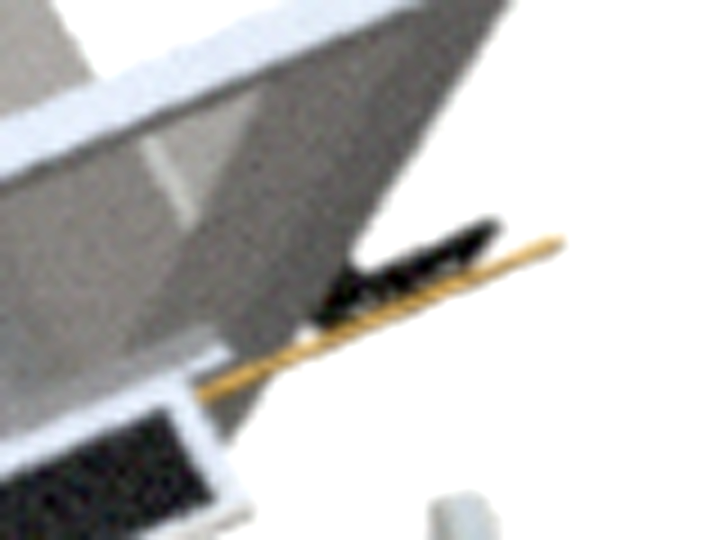

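Emit:
send_rows(rows=[[[0, 0, 3, 0], [0, 0, 3, 0], [0, 0, 2, 0], [0, 0, 0, 0], [0, 0, 0, 0]]])

```text
time_s: 14.65
ee_pos: [0.6233, -0.0605, 0.1869]
eef_rot: [1.571, 0.876, 0.176]
force: [-8.7, 0.5, -0.4]
grip_width: 0.0003
```

```bash
python3 lip.py side6|sed 's/\[0.*//'; python3 - <<'E'
from h import *
im=cv2.imread('pics/side6.png')
a=cv2.resize(im[125:185,400:480],None,fx=9,fy=9,interpolation=cv2.INTER_CUBIC)
cv2.imwrite('pics/p6.png',cv2.convertScaleAbs(a,alpha=2))
E
```

```text
{'time_s': 14.65, 'qpos': array([-0.2772,  0.1946,  1.8551,  0.5915,  0.5263, -0.8835]), 'joint_vel': array([ 0.0006,  0.0002,  0.0008, -0.    , -0.0003,  0.0007]), 'tau': array([  0.5614, -44.9582, -36.5385,   1.1968,  -2.1926,   0.0858]), 'ee_pos': array([ 0.6233, -0.0605,  0.1869]), 'eef_rot': array([1.5715, 0.8765, 0.1758]), 'force': array([-8.6649,  0.4535, -0.3541]), 'moment': array([-0.1101,  1.3938,  0.1798]), 'grip_width': 0.0003099096936061772}
init (np.float64(0.1430096213788586), np.float64(0.14246175782912118), 471, 
(np.float64(0.2382553619391885), np.float64(0.2382317556136625), 554,
```

View pics/p6.png

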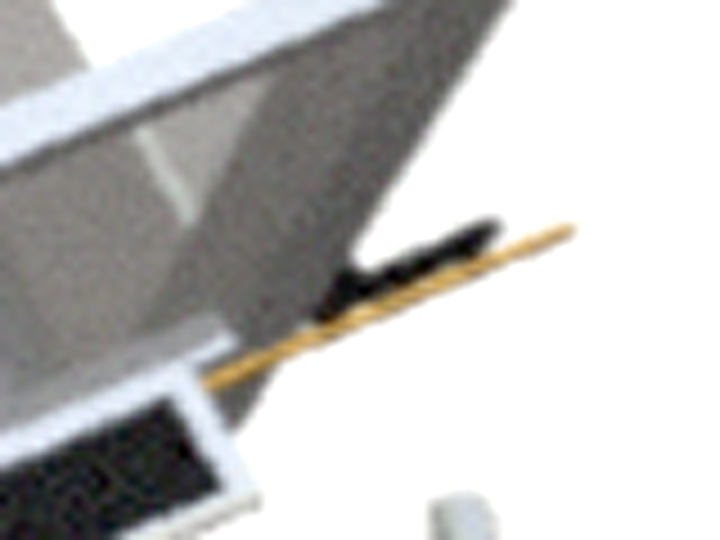

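Emit:
send_rows(rows=[[[-3, 0, -2, 0], [-5, -1, -4, 0], [-8, -1, -6, 0], [-12, -2, -4, 0], [-20, -3, 0, 0], [-30, -5, 0, 0], [-30, -5, 0, 0], [-30, -5, 0, 0], [0, 0, 0, 0], [0, 0, 0, 0]]])

```text
time_s: 15.7
ee_pos: [0.4856, -0.083, 0.1711]
eef_rot: [1.57, 0.875, 0.173]
force: [-0.2, 0.2, -0.0]
grip_width: 0.0005
```

```bash
python3 lip.py side7|sed 's/\[0.*//'; python3 - <<'E'
from h import *
cap('top','top7')
im=cv2.imread('pics/side7.png')
a=cv2.resize(im[110:310,210:500],None,fx=2.7,fy=2.7,interpolation=cv2.INTER_CUBIC)
cv2.imwrite('pics/p7.png',cv2.convertScaleAbs(a,alpha=1.8))
im=cv2.imread('pics/top7.png')
a=cv2.resize(im[170:210,400:460],None,fx=12,fy=12,interpolation=cv2.INTER_CUBIC)
cv2.imwrite('pics/t7.png',cv2.convertScaleAbs(a,alpha=1.8))
E
```

```text
{'time_s': 15.7, 'qpos': array([-0.4539, -0.0711,  2.1827,  0.7659,  0.5735, -1.1882]), 'joint_vel': array([ 0.0175,  0.027 , -0.0242, -0.0045, -0.0009,  0.0068]), 'tau': array([ -0.6862, -28.442 , -29.9996,   0.9402,  -0.4479,  -0.1201]), 'ee_pos': array([ 0.4856, -0.083 ,  0.1711]), 'eef_rot': array([1.57  , 0.8753, 0.1734]), 'force': array([-0.1702,  0.206 , -0.0112]), 'moment': array([-0.097 ,  0.309 ,  0.0301]), 'grip_width': 0.0004522345833658632}
init (np.float64(0.1430096213788586), np.float64(0.14246175782912118), 471, 
(np.float64(0.23821090957958113), np.float64(0.23813784254326964), 558,
```

View pics/p7.png

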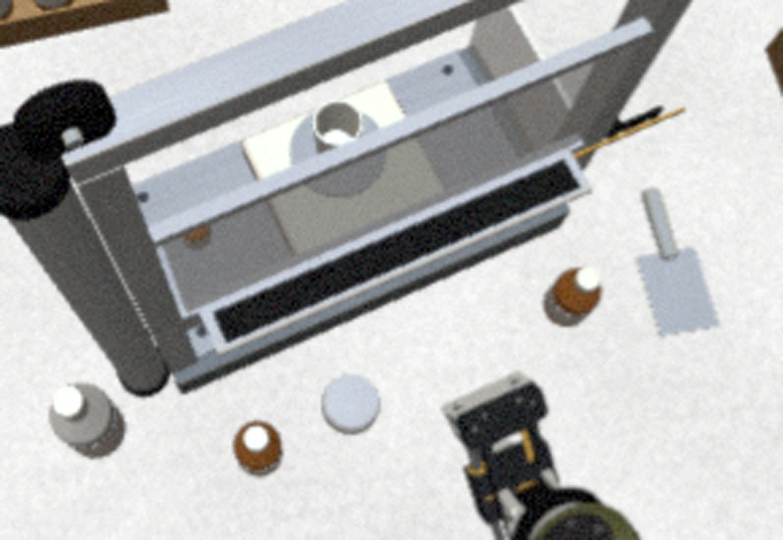

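View pics/t7.png

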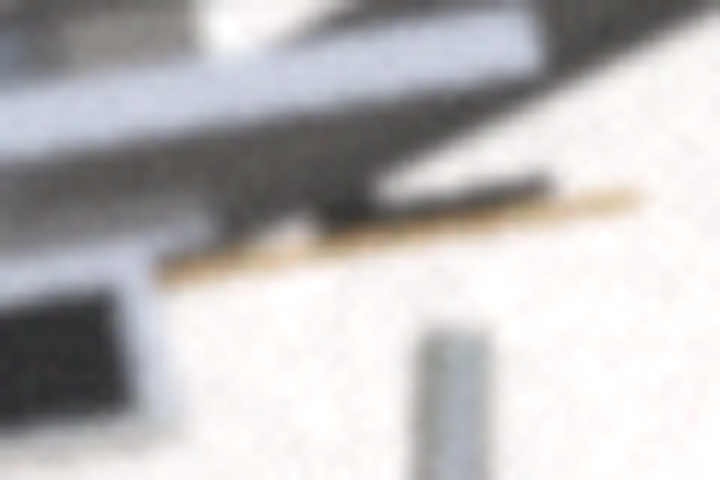

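```bash
python3 -c "
from station import ctrl
print(ctrl.hand_in())"
```

```text
the job is handed in; nothing more can be done
None
```

The window is up with the pointer level with the white line, the hand is clear of it, and the job is handed in at about 15.8 s of the 42 s allowed.

- **How it was pushed:** The moves offered no direct tilt. I tilted the tool by driving the arm past its reach limits until the closed fingers pointed forward and down, about 50° below level. I then put them under the middle of the lip and raised the window about 95 mm in steps of 5 mm or less. No force reading passed about 9 N. I drew the hand back down and away from the screen.
- **Pointer height:** After I let go, the pointer was at about 229 mm by depth measurement. The plate's line was at about 230 mm, measured before the lift. The window had not dropped after the hand left, to within 0.1 mm.
- **Check I could not make:** In both camera views the pointer covers the white line at the end. The match therefore rests on these depth measurements, not on seeing the two level.
- **Clearance:** The force reading after release was about 0.3 N, and the tool stood about 135 mm before the lip. The bottles, tin, spatula and beaker looked unmoved in the last pictures. I judged that by eye and did not re-measure their positions.
- **Top cover:** The fingers stayed below the lip. The gripper's body passed in front of and above it, by the geometry about 25 mm clear of the window.

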